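# Clamp the covered deep-well plate on the shaker

### The job

The covered deep-well plate has to be clamped on the plate shaker before the shaker is run. Grip nothing: with the back of a finger push the clamp strap round over the plate until it is fully home in the keeper, and only then press the raised cam lever all the way down with the fingertips so that the pressure foot bears on the cover; let go and draw back. Keep your fingers off the plate and its cover, and leave everything standing around where it is.

Things in the scene. Friction and masses are not known exactly. Their poses are not given: they have to be found in the camera images.
- shaker: plate shaker: white case with a sloping control panel at its front and an aluminium platform on top (z = 64 mm), fixed, 205 (x, -110 to +95) x 200 (y) mm. Origin on the worktop under the middle of the plate; +x to its back, +y to its left, z up. The strap's pivot post stands at its front (x = -66 mm), the keeper at its back
- strap (a joint): angle of the steel clamp strap about the pivot post, rad: 0 = over the plate along the shaker's +x, home against the keeper's stop; grows to 1.75 as it swings out to the right, clockwise from above (heading = shaker yaw minus angle). Starts at 1.1 to 1.6. 26 mm wide, z = 130 to 138 mm, reaches 147 mm from the post's axis. Stays where left; 1.2 N at the peg moves it level, clear above the cover
- strap_pivot (a point): point on the axis of the pivot post at the height of the strap's top (z = 138 mm); its frame is that of the shaker
- keeper (a point): the keeper: steel C-shaped catch 24 mm wide at the back of the shaker, open to the right (-y), into whose mouth the strap's end swings; the point is the middle of the seated strap, 70 mm behind the shaker's origin; the upper jaw's top is at z = 148 mm
- peg (a point): the finger peg: upright round steel pin on the strap, 12 mm in diameter, 35 mm high above the strap, 106 mm from the pivot axis. The point lies on its axis, 20 mm above the strap's top (z = 158 mm; the peg's rounded top is at z = 173 mm). Push it sideways with the outside of the closed fingers
- cam_lever (a joint): angle of the cam lever on the strap, rad: 0 = raised, handle 62 degrees above level; 1.0 = down on its stop, 5 degrees above level. Starts at 0 to 0.15. Hinged across the strap; the handle points away from the strap's free end, over the pivot post. Stays where left; 6 N at the ball presses it. Its cam drives the foot down 9 mm, the last 5 mm against a spring
- lever_axis (a point): middle of the cam lever's hinge, on the strap 66 mm from the pivot axis, 20 mm above the strap's top (z = 158 mm)
- lever_ball (a point): centre of the black ball, 18 mm in diameter, at the end of the cam lever's handle, 82 mm from the lever's hinge axis; raised its top is at z = 239 mm, down at z = 174 mm
- foot: round rubber pressure foot under the strap, 36 mm in diameter, 66 mm from the pivot axis; origin: centre of its underside, 4 mm above the cover with the lever at 0; with strap home and lever down it bears on the cover with about 14 N
- plate: white deep-well plate, 86 (x) x 128 (y) x 41 mm, 0.22 kg, loose in four 8 mm high corner angles on the platform with under 1 mm play; origin: centre of its underside
- cover: aluminium sealing cover lying loose on the plate with a lip round it, 90 (x) x 132 (y) mm, 7 mm above the plate's top (its top at z = 112 mm); origin: centre of the face that lies on the plate
- bottle_near: bystander: small reagent bottle, 38 mm in diameter, 84 mm high, standing to the right of the shaker; origin at its foot
- cup_near: bystander: white specimen cup with lid, 58 mm in diameter, 71 mm high, left of the shaker; origin at its foot
- marker: bystander: felt marker 138 x 11 x 13 mm lying in front of the shaker; origin: centre of its underside
- canister: bystander: strip canister 47 mm in diameter, 110 mm high, right front of the worktop; origin at its foot
- buffer: bystander: reagent bottle 45 mm in diameter, 106 mm high, right front of the worktop; origin at its foot
- log: bystander: log book 71 x 150 x 14 mm lying left front; origin: centre of its underside
- sample_tube: bystander: capped sample tube 15 mm in diameter, 90 mm high, standing near the tube rack; origin at its foot

How it is judged:
By the outcome, as a careful person would: the job done as asked, in the order asked, and still so for the second after the job is handed in, with the robot touching nothing.
It also fails if it takes over 56 s, if anything falls off the work surface, if the arm or the gripper's body presses on something with over 40 N, if the wrist force passes 120 N, or if a joint passes its speed limit or range.

### The arm

A 7-joint arm with a two-finger parallel gripper is mounted at the origin on a cart in front of the work surface, level with it; the furniture and walls round the work are solid. World frame = base frame: x ahead of the robot, y to its left, z up, the work surface at z = 0. Lengths are in m, angles in rad, forces in N, time in s.
With the tool pointing down it reaches from about 0.35 to 0.9 m from the base axis. Payload 8.1 kg.
Tool frame: the origin (TCP) lies midway between the tips of the shut fingers; the grasp point (between the pads) lies 19 mm behind it; z points along the fingers, y is the line along which they close (so a half turn about z gives the same grasp; the last joint's range is limited). The gripper opens to 92 mm and grips with 3 to 60 N. Pads are 19 mm wide; open, the fingers measure 130 mm over their backs; the gripper's body (75 mm by 190 mm) begins 47 mm behind the grasp point.
Start: joints at [-1.436, 0.434, 0.025, 1.573, -0.012, 1.134, -0.075], TCP at [0.147, 0.607, 0.227] pointing down, gripper open.
Joint ranges: [-2.62, 2.62], [-0.44, 2.09], [-1.27, 1.32], [0.08, 2.57], [-1.32, 4.46], [0.12, 2], [-2.74, 2.74]. Speed limits (rad/s): [2.22, 2.22, 3.01, 3.01, 3.14, 3.14, 3.14].

### API

Orientations are given as [roll, pitch, yaw] about the fixed x, y, z axes, in that order (R = Rz(yaw) Ry(pitch) Rx(roll)).
In Python, from cell import * gives the robot as it stands.
- The arm moves only by the shell command python3 -m inch 'ROWS'. ROWS is a JSON object whose one key "steps" holds a list of rows, each an object with "hand": the finger opening in cm, from 0 to 9.18; "translation": the shift along the world's x, y, z in cm, a list of three; "twist": the turn, a rotation vector about the world's x, y, z in rad, a list of three. In form: {"steps": [{"hand": hand, "translation": [tx, ty, tz], "twist": [ax, ay, az]}, ...]}. A call has 1 to 8 rows; each row is the pose to reach, as a shift and turn from the pose commanded when the call began; what a row does not reach only later rows make up. A row lasts 1/10 s, in which the tool goes at most 50 mm and 8.59 degrees, less where a joint would pass 70% of its speed; a pose out of reach is approached as far as the arm can. A call with a gripper value outside its range is refused whole. The fingers move at their own pace and stop on an object; the grip force is fixed at half the most. Time passes only in rows, so rows that repeat a pose let the fingers close. It gives the time, the measured TCP pose, the force, the opening and the grip force at its end, in the units of the state.
- sense(): the state, without advancing time (a new reading comes with each control period).
- grab_frame(name): name is "side" or "top"; returns the picture (420x560x3 uint8, red, green, blue); there is no depth.
- calibration(name): a dict with "camera_matrix" (3x3 intrinsics, pixels), "rvec" (rotation vector, rad) and "tvec" (3), from world to camera coordinates, as OpenCV has them. Camera axes: x right, y down, z forward; pixel columns grow to the right and rows downward; lengths in m; the calibration is good to about 2 mm. A picture is of the moment at which its call begins. calibration takes no time and is no camera call.
- close_job(): hands the job in; it is judged then, once.
Trained networks look in the newest picture that a camera, given by its name, has taken for a name from the list of things; names that differ only in an ending like _2 or _b are one class to them, and where a whole thing is asked for, a point or a joint stands for the part that bears it (a point fixed in the world has none). Each returns a list of dicts, best first, with "score" (0 to 1); they miss things now and then, are a little off and sometimes report something else, mostly with a low value. They report only what shows in the picture. A call takes as long as a camera call.
- trace(camera, name): "region" (420x560 bool, what is visible of it) and "bbox" ([left, top, right, bottom] in pixels, round what is visible of it).
The state is a dict: "t": time; "q": joint angles; "joint_velocities": joint speeds; "effort": joint torques, N m; "ee_pos": TCP position; "eef_rot": TCP orientation; "force": force on the tool from outside, world axes, zero at the start; "wrist_torque": the same for the moment, N m; "finger_gap": opening from 0.0 (shut) to 1.0 (fully open); "gripper_force": force on a finger pad.
Only numpy, scipy, OpenCV 4.12 (cv2) and the standard library are available. Lean on these libraries where they do the work, as an engineer would, in place of code of your own. Each camera call takes 0.05 s, during which the arm holds its last target. There are 200 camera calls.

## Working session

There is one attempt and no reset: what is moved stays moved. The work goes in short steps, Python scripts to look and compute and a shell command to move; the robot and the scene stay as the last step left them, time stands still between calls to the robot, and variables do not carry over. Pictures are saved under pics/ and viewed, at most 12 in all, crops included, and the job is handed in when it is done.

```bash
mkdir -p pics; cat > h.py <<'E'
from cell import *
import numpy as np, cv2
def cam(n):
    c=calibration(n); return np.array(c["camera_matrix"],float),np.array(c["rvec"],float).ravel(),np.array(c["tvec"],float).ravel()
def proj(n,P):
    K,r,t=cam(n); return cv2.projectPoints(np.atleast_2d(np.array(P,float)),r,t,K,None)[0].reshape(-1,2)
def ray(n,uv):
    K,r,t=cam(n); R=cv2.Rodrigues(r)[0]; d=R.T@np.linalg.inv(K)@np.array([uv[0],uv[1],1.]); return -R.T@t,d
def atz(n,uv,z):
    o,d=ray(n,uv); return o+d*(z-o[2])/d[2]
E
python3 - <<'E'
from h import *
for n in("side","top"):
    im=grab_frame(n); cv2.imwrite(f"pics/{n}0.png",im[:,:,::-1])
    print(n,ray(n,(280,210)))
    for k in("peg","lever_ball","strap","cover","shaker","keeper","bottle_near"):
        for r in trace(n,k)[:2]:
            ys,xs=np.nonzero(r["region"]); print(k,round(r["score"],2),np.round(r["bbox"]),len(xs),xs.mean().round(1),ys.mean().round(1))
s=sense(); print(s["t"],s["ee_pos"],s["eef_rot"],s["force"])
E
```

```text
side (array([-0.2268048 , -1.2280803 ,  0.77001312]), array([ 0.51173561,  0.7587504 , -0.40302504]))
peg 0.78 [276. 201. 308. 252.] 616 288.3 232.2
lever_ball 0.66 [276. 202. 294. 235.] 155 284.6 215.5
strap 0.61 [272. 203. 307. 254.] 621 288.6 232.8
cover 0.93 [280. 223. 324. 246.] 412 304.2 233.3
shaker 0.64 [245. 200. 342. 289.] 3247 292.2 253.7
bottle_near 0.82 [300. 262. 313. 296.] 392 306.6 279.8
top (array([ 0.31237235, -0.09084516,  1.44956033]), array([ 0.1582624 ,  0.01278433, -0.98733268]))
peg 0.86 [296. 215. 350. 225.] 449 320.8 219.2
peg 0.46 [136. 242. 146. 245.] 33 139.5 241.8
lever_ball 0.67 [308. 212. 328. 219.] 65 315.9 216.2
strap 0.74 [293. 212. 350. 224.] 414 321.2 219.3
cover 0.82 [281. 191. 322. 216.] 1096 300.3 200.2
shaker 0.91 [273. 172. 351. 236.] 2499 302.0 209.2
shaker 0.72 [306. 213. 326. 216.] 58 315.4 216.2
keeper 0.73 [280. 186. 322. 216.] 1121 300.6 200.3
keeper 0.57 [270. 174. 346. 240.] 2534 301.6 209.1
0.8 [0.14727565 0.60738948 0.22675444] [3.14157339e+00 2.69207813e-06 2.90363710e+00] [0.02870958 0.29322442 0.77836712]
```

```bash
python3 - <<'E'
import cv2,numpy as np
a=cv2.imread("pics/top0.png");b=cv2.imread("pics/side0.png")
A=cv2.resize(a[150:260,250:390],None,fx=5,fy=5,interpolation=cv2.INTER_CUBIC);B=cv2.resize(b[190:310,230:370],None,fx=5,fy=5,interpolation=cv2.INTER_CUBIC)
cv2.imwrite("pics/tc.png",A);cv2.imwrite("pics/sc.png",B)
E
```

```text
(no output)
```

View pics/tc.png

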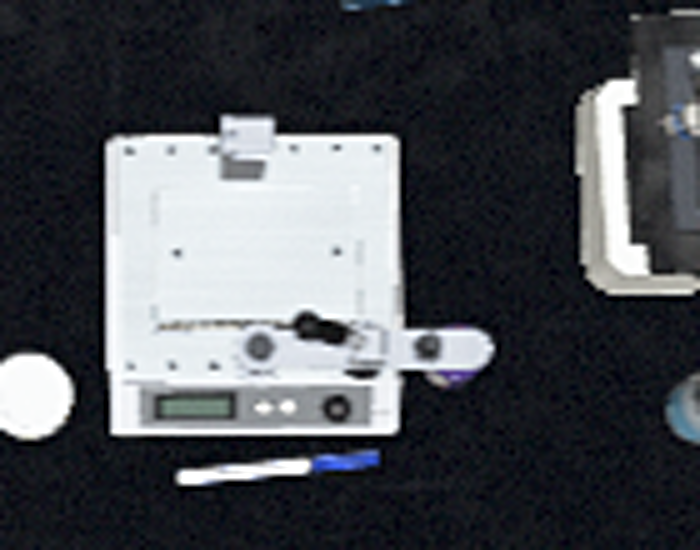

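View pics/sc.png

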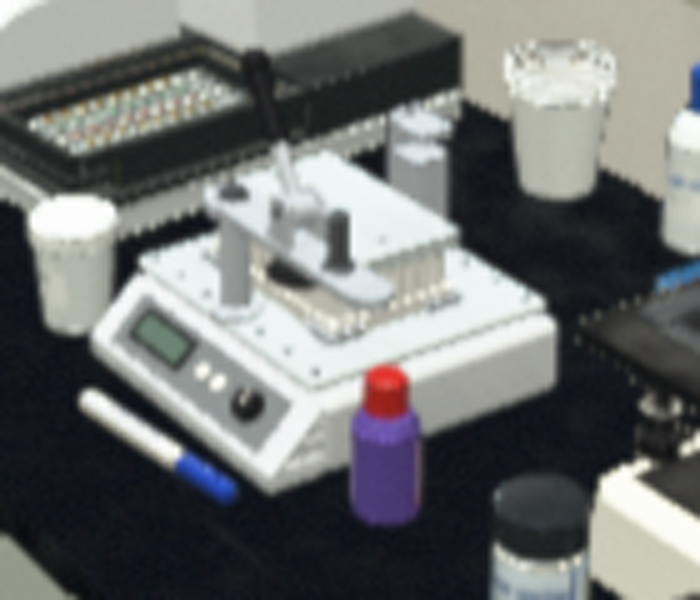

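View pics/top0.png

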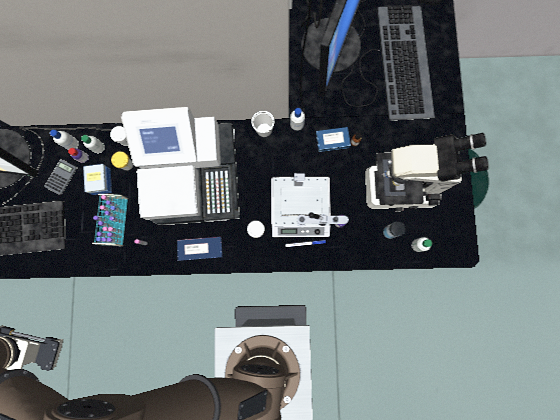

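```bash
cat > fit.py <<'E'
from h import *
from scipy.optimize import least_squares
def model(p):
    x,y,w,a,l=p
    def W(v,ang=w): c,s=np.cos(ang),np.sin(ang); return np.array([x+c*v[0]-s*v[1],y+s*v[0]+c*v[1],v[2]])
    P=W((-.066,0,0)); h=w-a; d=np.array([np.cos(h),np.sin(h),0]); z=lambda q,zz: np.array([q[0],q[1],zz])
    e=np.radians(62-57*l)
    return dict(piv=z(P,.141),pegtop=z(P+.106*d,.173),peg=z(P+.106*d,.158),ball=z(P+(.066-.082*np.cos(e))*d,.158+.082*np.sin(e)),
      tip=z(P+.147*d,.138),keep=W((.070,0,.148)),bl=W((.095,.1,.064)),br=W((.095,-.1,.064)),hinge=z(P+.066*d,.158),orig=W((0,0,0)))
E
python3 - <<'E'
from fit import *
c=lambda o,u,v:(o[0]+(u+.5)/5-.5,o[1]+(v+.5)/5-.5)
T,S=(250,150),(230,190)
obs=[("top","piv",c(T,260,346)),("top","pegtop",c(T,428,344)),("top","tip",c(T,494,348)),("top","ball",c(T,306,325)),("top","keep",c(T,247,137)),("top","bl",c(T,108,137)),("top","br",c(T,400,137)),
("side","piv",c(S,233,190)),("side","pegtop",c(S,339,211)),("side","ball",c(S,257,60)),("side","keep",c(S,420,122)),("side","br",c(S,552,305))]
f=lambda p:np.concatenate([proj(n,model(p)[k])[0]-uv for n,k,uv in obs])
r=least_squares(f,[.55,-.05,0,1.5,.05],loss="soft_l1")
print(np.round(r.x,4)); 
for o,e in zip(obs,f(r.x).reshape(-1,2)): print(o[0],o[1],e.round(2))
for k,v in model(r.x).items(): print(k,v.round(4))
for n in("top","side"):
  for k in("bottle_near","cup_near","marker"):
    for q in trace(n,k)[:1]:
      b=q["bbox"]; print(n,k,q["score"],b, atz(n,((b[0]+b[2])/2,(b[1]+b[3])/2),.04).round(3))
E
```

```text
[ 0.5558 -0.1415 -0.0193  1.5678  0.0068]
top piv [-0.37  0.73]
top pegtop [ 0.78 -0.65]
top tip [-0.72 -0.05]
top ball [0.6  0.74]
top keep [1.72 0.07]
top bl [-0.74 -1.01]
top br [-0.37 -1.55]
side piv [-0.87  0.45]
side pegtop [-0.44 -0.45]
side ball [-0.96  0.37]
side keep [0.4  0.26]
side br [ 1.46 -0.36]
piv [ 0.4898 -0.1402  0.141 ]
pegtop [ 0.488  -0.2462  0.173 ]
peg [ 0.488  -0.2462  0.158 ]
ball [ 0.4893 -0.1672  0.2301]
tip [ 0.4874 -0.2872  0.138 ]
keep [ 0.6258 -0.1428  0.148 ]
bl [ 0.6527 -0.0433  0.064 ]
br [ 0.6488 -0.2433  0.064 ]
hinge [ 0.4887 -0.2062  0.158 ]
orig [ 0.5558 -0.1415  0.    ]
top cup_near 0.62 [247.8, 220.2, 260.3, 238.3] [0.475 0.017 0.04 ]
top marker 0.7 [287.4, 240.9, 323.2, 251.8] [ 0.412 -0.155  0.04 ]
side bottle_near 0.82 [299.6, 261.6, 313.4, 296.5] [ 0.496 -0.279  0.04 ]
side cup_near 0.97 [231.6, 229.3, 252.1, 254.1] [0.467 0.016 0.04 ]
side marker 0.74 [248.9, 270.3, 276.0, 289.1] [ 0.397 -0.211  0.04 ]
```

```bash
python3 -m inch '{"steps":[{"hand":0,"translation":[0,0,5],"twist":[0,0,0]},{"hand":0,"translation":[0,0,10],"twist":[0,0,-0.1]},{"hand":0,"translation":[1,-2,14],"twist":[0,0,-0.2]},{"hand":0,"translation":[4,-5,17],"twist":[0,0,-0.3]},{"hand":0,"translation":[8,-8,18],"twist":[0,0,-0.4]},{"hand":0,"translation":[12,-11,18],"twist":[0,0,-0.5]},{"hand":0,"translation":[15,-15,18],"twist":[0,0,-0.6]},{"hand":0,"translation":[18,-19,18],"twist":[0,0,-0.7]}]}'
```

```text
t: 1.9
ee_pos: [0.327, 0.4179, 0.4069]
eef_rot: [3.141, -0.0, 2.199]
force: [0.7, 1.1, -0.7]
finger_gap: 0.358
gripper_force: 0.0
```

```bash
python3 -m inch '{"steps":[{"hand":0,"translation":[2,-4.5,0],"twist":[0,0,-0.1]},{"hand":0,"translation":[4,-9,0],"twist":[0,0,-0.2]},{"hand":0,"translation":[6,-13.5,0],"twist":[0,0,-0.3]},{"hand":0,"translation":[8,-18,0],"twist":[0,0,-0.4]},{"hand":0,"translation":[9,-22.5,0],"twist":[0,0,-0.5]},{"hand":0,"translation":[10,-27,0],"twist":[0,0,-0.6]},{"hand":0,"translation":[10,-32,0],"twist":[0,0,-0.65]},{"hand":0,"translation":[10,-37,0],"twist":[0,0,-0.65]}]}'
python3 -m inch '{"steps":[{"hand":0,"translation":[0,-5,0],"twist":[0,0,0]},{"hand":0,"translation":[0,-10,0],"twist":[0,0,0]},{"hand":0,"translation":[0,-15,0],"twist":[0,0,0]},{"hand":0,"translation":[0,-20,0],"twist":[0,0,0]},{"hand":0,"translation":[0,-25,0],"twist":[0,0,0]},{"hand":0,"translation":[0,-29,0],"twist":[0,0,0]},{"hand":0,"translation":[0,-30,0],"twist":[0,0,0]},{"hand":0,"translation":[0,-30,0],"twist":[0,0,0]}]}'
```

```text
t: 2.7
ee_pos: [0.4255, 0.0474, 0.4068]
eef_rot: [3.141, -0.0, 1.552]
force: [0.3, -0.2, -0.6]
finger_gap: 0.002
gripper_force: 0.0
t: 3.5
ee_pos: [0.4249, -0.2525, 0.4068]
eef_rot: [-3.141, 0.001, 1.549]
force: [0.2, 0.8, -0.3]
finger_gap: 0.007
gripper_force: 0.0
```

```bash
python3 -m inch '{"steps":[{"hand":0,"translation":[0,0,-5],"twist":[0,0,0]},{"hand":0,"translation":[0,0,-10],"twist":[0,0,0]},{"hand":0,"translation":[0,0,-15],"twist":[0,0,0]},{"hand":0,"translation":[0,0,-19],"twist":[0,0,0]},{"hand":0,"translation":[0,0,-22],"twist":[0,0,0]},{"hand":0,"translation":[0,0,-24.5],"twist":[0,0,0]},{"hand":0,"translation":[0,0,-25.8],"twist":[0,0,0]},{"hand":0,"translation":[0,0,-25.8],"twist":[0,0,0]}]}'
python3 - <<'E'
from h import *
a=grab_frame("top")[:,:,::-1];b=grab_frame("side")[:,:,::-1]
A=cv2.resize(a[170:260,260:360],(500,450),interpolation=cv2.INTER_CUBIC);B=cv2.resize(b[190:280,240:340],(500,450),interpolation=cv2.INTER_CUBIC)
cv2.imwrite("pics/p1.png",cv2.resize(np.hstack([A,B]),(800,360)))
E
```

```text
t: 4.3
ee_pos: [0.4253, -0.249, 0.1477]
eef_rot: [-3.139, -0.001, 1.555]
force: [-0.2, -0.1, 0.4]
finger_gap: 0.006
gripper_force: 0.0
```

View pics/p1.png

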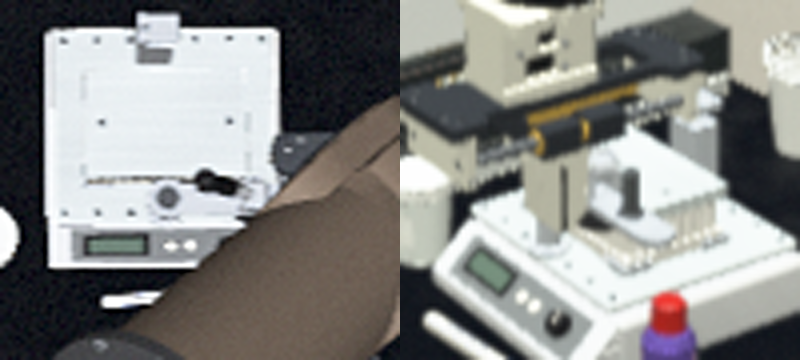

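```bash
cat > tab.py <<'E'
import numpy as np,sys
P=np.array([.4898,-.1402])
def pose(h,r=.110,k=.025): return np.r_[P+r*np.array([np.cos(h),np.sin(h)])-k*np.array([-np.sin(h),np.cos(h)]),h]
def tab(cur,hs,**k):
    for h in hs:
        q=pose(h,**k)-cur; print(round(h,2),(q[:2]*100).round(1),q[2].round(2))
E
python3 -c "
from tab import *
c=np.array([.4253,-.250,-1.587])
tab(c,[-1.58,-1.5,-1.4,-1.3,-1.2,-1.1,-1.0])
tab(pose(-1.0),np.arange(-.9,-.15,.1))
"
```

```text
-1.58 [3.8 0. ] 0.01
-1.5 [ 4.7 -0.2] 0.09
-1.4 [ 5.9 -0.3] 0.19
-1.3 [ 7.  -0.3] 0.29
-1.2 [ 8.1 -0.2] 0.39
-1.1 [9.2 0. ] 0.49
-1.0 [10.3  0.4] 0.59
-0.9 [1.  0.4] 0.1
-0.8 [2. 1.] 0.2
-0.7 [3.  1.6] 0.3
-0.6 [3.8 2.3] 0.4
-0.5 [4.6 3.1] 0.5
-0.4 [5.3 4. ] 0.6
-0.3 [5.9 5. ] 0.7
-0.2 [6.4 6. ] 0.8
```

```bash
python3 -m inch '{"steps":[{"hand":0,"translation":[2,0,0],"twist":[0,0,0]},{"hand":0,"translation":[3.4,0,0],"twist":[0,0,0]},{"hand":0,"translation":[4.2,-0.1,0],"twist":[0,0,0.04]},{"hand":0,"translation":[4.7,-0.2,0],"twist":[0,0,0.09]},{"hand":0,"translation":[5.9,-0.3,0],"twist":[0,0,0.19]},{"hand":0,"translation":[7,-0.3,0],"twist":[0,0,0.29]},{"hand":0,"translation":[8.1,-0.2,0],"twist":[0,0,0.39]},{"hand":0,"translation":[8.1,-0.2,0],"twist":[0,0,0.39]}]}'
python3 - <<'E'
from h import *
a=grab_frame("top")[:,:,::-1];b=grab_frame("side")[:,:,::-1]
A=cv2.resize(a[170:260,260:360],(500,450),interpolation=cv2.INTER_CUBIC);B=cv2.resize(b[190:280,240:340],(500,450),interpolation=cv2.INTER_CUBIC)
cv2.imwrite("pics/p2.png",cv2.resize(np.hstack([A,B]),(800,360)))
E
```

```text
t: 5.2
ee_pos: [0.5088, -0.2523, 0.1497]
eef_rot: [3.14, 0.001, 1.947]
force: [-0.0, 0.2, 0.2]
finger_gap: 0.009
gripper_force: 0.0
```

View pics/p2.png

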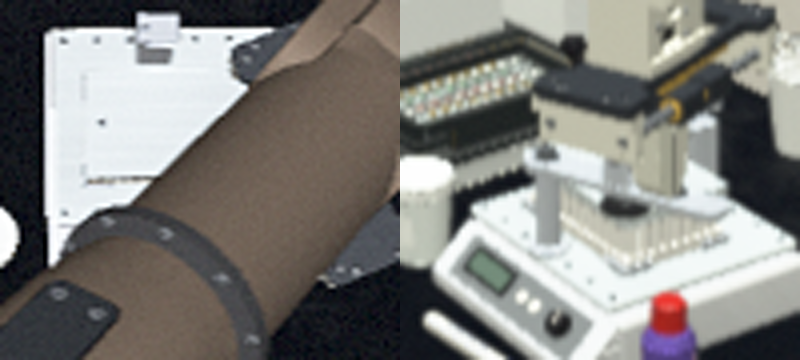

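```bash
python3 -c "
from tab import *
tab(pose(-1.2),np.arange(-1.1,-.45,.1))
tab(pose(-.5),np.arange(-.4,.1,.1))
"
```

```text
-1.1 [1.1 0.2] 0.1
-1.0 [2.2 0.6] 0.2
-0.9 [3.2 1. ] 0.3
-0.8 [4.2 1.5] 0.4
-0.7 [5.1 2.2] 0.5
-0.6 [6.  2.9] 0.6
-0.5 [6.8 3.7] 0.7
-0.4 [0.7 0.9] 0.1
-0.3 [1.3 1.8] 0.2
-0.2 [1.8 2.8] 0.3
-0.1 [2.2 3.9] 0.4
-0.0 [2.5 5. ] 0.5
```

```bash
python3 -m inch '{"steps":[{"hand":0,"translation":[1.1,0.2,0],"twist":[0,0,0.1]},{"hand":0,"translation":[2.2,0.6,0],"twist":[0,0,0.2]},{"hand":0,"translation":[3.2,1.0,0],"twist":[0,0,0.3]},{"hand":0,"translation":[4.2,1.5,0],"twist":[0,0,0.4]},{"hand":0,"translation":[5.1,2.2,0],"twist":[0,0,0.5]},{"hand":0,"translation":[6,2.9,0],"twist":[0,0,0.6]},{"hand":0,"translation":[6.8,3.7,0],"twist":[0,0,0.7]}]}'
python3 -m inch '{"steps":[{"hand":0,"translation":[0.7,0.9,0],"twist":[0,0,0.1]},{"hand":0,"translation":[1.3,1.8,0],"twist":[0,0,0.2]},{"hand":0,"translation":[1.8,2.8,0],"twist":[0,0,0.3]},{"hand":0,"translation":[1.8,2.8,0],"twist":[0,0,0.3]}]}'
python3 - <<'E'
from h import *
a=grab_frame("top")[:,:,::-1];b=grab_frame("side")[:,:,::-1]
A=cv2.resize(a[170:260,260:360],(500,450),interpolation=cv2.INTER_CUBIC);B=cv2.resize(b[190:280,240:340],(500,450),interpolation=cv2.INTER_CUBIC)
cv2.imwrite("pics/p3.png",cv2.resize(np.hstack([A,B]),(800,360)))
E
```

```text
t: 6.0
ee_pos: [0.5745, -0.2162, 0.1492]
eef_rot: [-3.141, 0.001, 2.644]
force: [-0.1, -1.2, -0.5]
finger_gap: 0.002
gripper_force: 0.7
t: 6.4
ee_pos: [0.5932, -0.1862, 0.149]
eef_rot: [3.141, 0.001, 2.945]
force: [0.4, -0.7, -0.1]
finger_gap: 0.003
gripper_force: 0.0
```

View pics/p3.png

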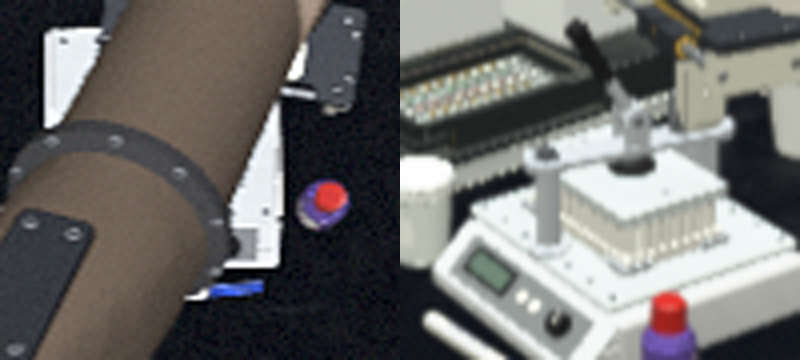

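```bash
python3 -m inch '{"steps":[{"hand":0,"translation":[0.1,0.5,0.1],"twist":[0,0,0.05]},{"hand":0,"translation":[0.2,1.0,0.1],"twist":[0,0,0.1]},{"hand":0,"translation":[0.2,1.4,0.1],"twist":[0,0,0.14]},{"hand":0,"translation":[0.2,1.4,0.1],"twist":[0,0,0.18]}]}'
python3 -m inch '{"steps":[{"hand":0,"translation":[0,0.2,0],"twist":[0,0,0]},{"hand":0,"translation":[0,0.4,0],"twist":[0,0,0]},{"hand":0,"translation":[0,0.4,0],"twist":[0,0,0]}]}'
```

```text
t: 6.9
ee_pos: [0.5944, -0.1735, 0.1498]
eef_rot: [-3.141, 0.0, 3.123]
force: [-0.1, -0.9, 0.3]
finger_gap: 0.008
gripper_force: 0.1
t: 7.2
ee_pos: [0.5946, -0.1694, 0.1498]
eef_rot: [3.142, 0.0, 3.122]
force: [0.2, -0.4, -0.2]
finger_gap: 0.007
gripper_force: 0.4
```

```bash
python3 -m inch '{"steps":[{"hand":0,"translation":[0,0.2,0],"twist":[0,0,0]},{"hand":0,"translation":[0,0.2,0],"twist":[0,0,0]}]}'
```

```text
t: 7.4
ee_pos: [0.5947, -0.1672, 0.1498]
eef_rot: [3.141, 0.0, 3.123]
force: [1.6, -0.0, 1.1]
finger_gap: 0.004
gripper_force: 0.4
```

```bash
for i in 1 2; do python3 -m inch '{"steps":[{"hand":0,"translation":[0,0.15,0],"twist":[0,0,0]},{"hand":0,"translation":[0,0.15,0],"twist":[0,0,0]}]}' | egrep 'ee_pos|^force'; done
```

```text
ee_pos: [0.5947, -0.1658, 0.1497]
force: [0.8, -1.3, 0.3]
ee_pos: [0.5947, -0.1654, 0.1498]
force: [1.9, -4.5, -0.8]
```

```bash
for i in 1 2; do python3 -m inch '{"steps":[{"hand":0,"translation":[0,0.15,0],"twist":[0,0,0]},{"hand":0,"translation":[0,0.15,0],"twist":[0,0,0]},{"hand":0,"translation":[0,0.15,0],"twist":[0,0,0]}]}' | egrep 'ee_pos|^force'; done
```

```text
ee_pos: [0.5946, -0.1653, 0.1498]
force: [2.0, -8.1, -2.2]
ee_pos: [0.5946, -0.1651, 0.1499]
force: [2.7, -11.0, -3.2]
```

```bash
python3 -m inch '{"steps":[{"hand":0,"translation":[0,-2,0],"twist":[0,0,0]},{"hand":0,"translation":[0,-4.5,0],"twist":[0,0,0]},{"hand":0,"translation":[0,-5,4],"twist":[0,0,0]},{"hand":0,"translation":[0,-5,8],"twist":[0,0.1,0]},{"hand":0,"translation":[0,-5,12],"twist":[0,0.2,0]},{"hand":0,"translation":[0,-5,15],"twist":[0,0.3,0]},{"hand":0,"translation":[0,-5,15],"twist":[0,0.35,0]},{"hand":0,"translation":[0,-5,15],"twist":[0,0.35,0]}]}'
python3 - <<'E'
from fit import *
b=grab_frame("side")[:,:,::-1]; a=grab_frame("top")[:,:,::-1]
A=cv2.resize(a[165:245,260:360],(500,400),interpolation=cv2.INTER_CUBIC);B=cv2.resize(b[190:270,260:360],(500,400),interpolation=cv2.INTER_CUBIC)
cv2.imwrite("pics/p4.png",cv2.resize(np.hstack([A,B]),(800,320)))
for k in("lever_ball","peg","strap","cam_lever"):
    for r in trace("side",k)[:1]: print(k,round(r["score"],2),np.round(r["bbox"]))
m=model([.5558,-.1402,-.005,0,.007])
for k in("piv","ball","pegtop","keep"): print(k,m[k].round(4),proj("side",m[k]).round(1))
E
```

```text
t: 9.2
ee_pos: [0.5957, -0.2102, 0.2983]
eef_rot: [-3.136, -0.352, 3.125]
force: [-1.1, -0.7, -1.3]
finger_gap: 0.001
gripper_force: 0.0
lever_ball 0.46 [276. 198. 295. 220.]
peg 0.67 [273. 195. 322. 235.]
strap 0.61 [273. 198. 314. 236.]
cam_lever 0.61 [281. 196. 296. 222.]
piv [ 0.4898 -0.1399  0.141 ] [[275.3 228. ]]
ball [ 0.5168 -0.14    0.2301] [[282.6 196.6]]
pegtop [ 0.5958 -0.1404  0.173 ] [[305.4 208.7]]
keep [ 0.6258 -0.1405  0.148 ] [[313.5 214. ]]
```

View pics/p4.png

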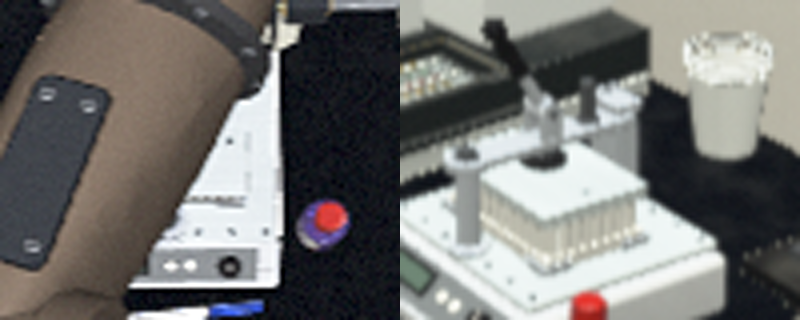

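```bash
python3 -m inch '{"steps":[{"hand":0,"translation":[-4,4,0],"twist":[0,0,0]},{"hand":0,"translation":[-6.5,7.1,0],"twist":[0,0,0]},{"hand":0,"translation":[-6.5,7.1,-2],"twist":[0,0,0]},{"hand":0,"translation":[-6.5,7.1,-3],"twist":[0,0,0]},{"hand":0,"translation":[-6.5,7.1,-3],"twist":[0,0,0]}]}'
python3 - <<'E'
from h import *
b=grab_frame("side")[:,:,::-1]
cv2.imwrite("pics/p5.png",cv2.resize(b[170:250,250:350],(600,480),interpolation=cv2.INTER_CUBIC))
for e in (62,54,46,38,30,22,14,8,5,3): e=np.radians(e); print(round(.5558-.082*np.cos(e)+.0031,4),round(.158+.082*np.sin(e)+.0085,4))
E
```

```text
t: 10.0
ee_pos: [0.5289, -0.1407, 0.2689]
eef_rot: [-3.135, -0.352, 3.122]
force: [-0.2, 0.2, 0.1]
finger_gap: 0.001
gripper_force: 0.0
0.5204 0.2389
0.5107 0.2328
0.5019 0.2255
0.4943 0.217
0.4879 0.2075
0.4829 0.1972
0.4793 0.1863
0.4777 0.1779
0.4772 0.1736
0.477 0.1708
```

View pics/p5.png

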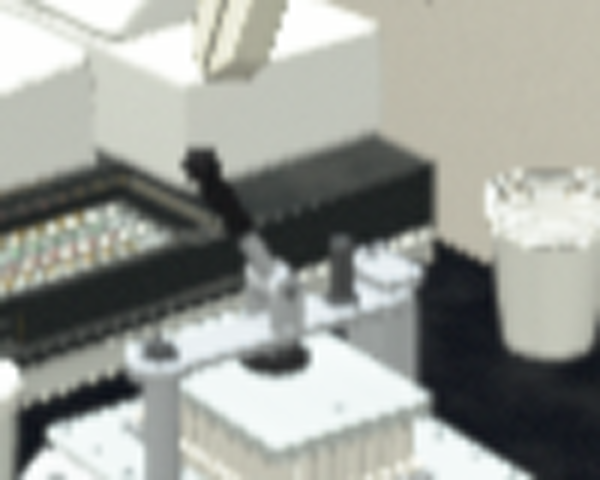

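```bash
python3 -m inch '{"steps":[{"hand":0,"translation":[-0.8,0,-2],"twist":[0,0,0]},{"hand":0,"translation":[-0.9,0,-3],"twist":[0,0,0]},{"hand":0,"translation":[-1.3,0,-3.3],"twist":[0,0,0]},{"hand":0,"translation":[-1.8,0,-3.6],"twist":[0,0,0]},{"hand":0,"translation":[-2.3,0,-4.0],"twist":[0,0,0]},{"hand":0,"translation":[-2.7,0,-4.4],"twist":[0,0,0]},{"hand":0,"translation":[-2.7,0,-4.4],"twist":[0,0,0]}]}'
python3 - <<'E'
from h import *
b=grab_frame("side")[:,:,::-1]
cv2.imwrite("pics/p6.png",cv2.resize(b[170:250,250:350],(600,480),interpolation=cv2.INTER_CUBIC))
E
```

```text
t: 10.75
ee_pos: [0.5017, -0.1406, 0.2258]
eef_rot: [-3.135, -0.351, 3.122]
force: [-0.5, 1.2, 1.0]
finger_gap: 0.002
gripper_force: 0.1
```

View pics/p6.png

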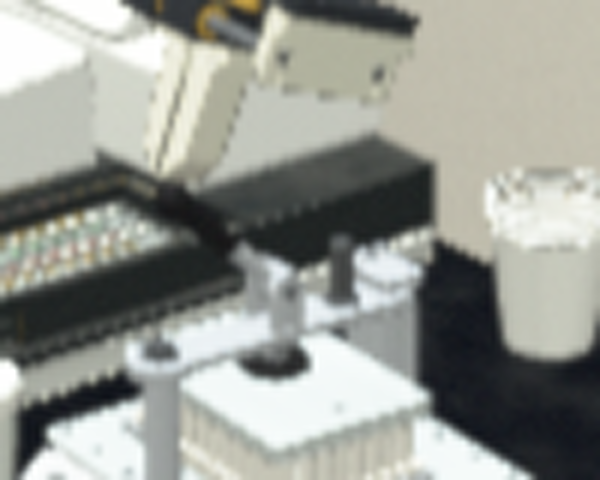

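```bash
python3 -m inch '{"steps":[{"hand":0,"translation":[-0.4,0,-0.45],"twist":[0,0,0]},{"hand":0,"translation":[-0.75,0,-0.9],"twist":[0,0,0]},{"hand":0,"translation":[-1.1,0,-1.4],"twist":[0,0,0]},{"hand":0,"translation":[-1.4,0,-1.9],"twist":[0,0,0]},{"hand":0,"translation":[-1.7,0,-2.4],"twist":[0,0,0]},{"hand":0,"translation":[-1.9,0,-2.9],"twist":[0,0,0]},{"hand":0,"translation":[-2.1,0,-3.4],"twist":[0,0,0]},{"hand":0,"translation":[-2.25,0,-3.9],"twist":[0,0,0]}]}'
python3 -m inch '{"steps":[{"hand":0,"translation":[-0.1,0,-0.4],"twist":[0,0,0]},{"hand":0,"translation":[-0.2,0,-0.8],"twist":[0,0,0]},{"hand":0,"translation":[-0.2,0,-1.1],"twist":[0,0,0]},{"hand":0,"translation":[-0.2,0,-1.1],"twist":[0,0,0]}]}'
```

```text
t: 11.6
ee_pos: [0.48, -0.1405, 0.1863]
eef_rot: [-3.135, -0.35, 3.123]
force: [-1.6, 0.0, 3.8]
finger_gap: 0.007
gripper_force: 1.7
t: 12.0
ee_pos: [0.4782, -0.1405, 0.1753]
eef_rot: [-3.135, -0.35, 3.123]
force: [-0.4, -1.0, 1.1]
finger_gap: 0.004
gripper_force: 0.1
```

```bash
for i in 1 2 3; do python3 -m inch '{"steps":[{"hand":0,"translation":[0,0,-0.15],"twist":[0,0,0]},{"hand":0,"translation":[0,0,-0.15],"twist":[0,0,0]}]}' | egrep 'ee_pos|^force'; done
```

```text
ee_pos: [0.4783, -0.1405, 0.1742]
force: [-0.9, 0.0, 2.1]
ee_pos: [0.4783, -0.1406, 0.1733]
force: [-1.8, 0.7, 8.9]
ee_pos: [0.4782, -0.1406, 0.1728]
force: [-3.5, 1.7, 18.5]
```

```bash
python3 -m inch '{"steps":[{"hand":0,"translation":[0,0,-0.1],"twist":[0,0,0]},{"hand":0,"translation":[0,0,-0.1],"twist":[0,0,0]},{"hand":0,"translation":[0,0,-0.1],"twist":[0,0,0]}]}'
python3 -m inch '{"steps":[{"hand":0,"translation":[0,0,1],"twist":[0,0,0]},{"hand":0,"translation":[0.5,0,4],"twist":[0,0,0]},{"hand":0,"translation":[1,0,8],"twist":[0,0,0]},{"hand":0,"translation":[1,0,13],"twist":[0,-0.1,0]},{"hand":0,"translation":[0,4,17],"twist":[0,-0.2,0]},{"hand":0,"translation":[-1,9,18],"twist":[0,-0.3,0]},{"hand":0,"translation":[-2,14,18],"twist":[0,-0.35,0]},{"hand":0,"translation":[-3,18,18],"twist":[0,-0.35,0]}]}'
python3 -m inch '{"steps":[{"hand":0,"translation":[-2,5,0],"twist":[0,0,0]},{"hand":0,"translation":[-3,10,0],"twist":[0,0,0]},{"hand":0,"translation":[-4,15,0],"twist":[0,0,0]},{"hand":0,"translation":[-5,20,0],"twist":[0,0,0]},{"hand":0,"translation":[-5,20,0],"twist":[0,0,0]}]}'
python3 - <<'E'
from h import *
a=grab_frame("top")[:,:,::-1];b=grab_frame("side")[:,:,::-1]
A=cv2.resize(a[170:260,260:360],(500,450),interpolation=cv2.INTER_CUBIC);B=cv2.resize(b[190:280,240:340],(500,450),interpolation=cv2.INTER_CUBIC)
cv2.imwrite("pics/p7.png",cv2.resize(np.hstack([A,B]),(800,360)))
E
```

```text
t: 12.9
ee_pos: [0.4782, -0.1406, 0.1724]
eef_rot: [-3.136, -0.349, 3.122]
force: [-3.9, 2.4, 25.4]
finger_gap: 0.003
gripper_force: 11.7
t: 13.7
ee_pos: [0.4472, 0.0406, 0.3519]
eef_rot: [3.139, 0.006, 3.123]
force: [0.3, 0.0, -0.2]
finger_gap: 0.001
gripper_force: 0.0
t: 14.2
ee_pos: [0.3959, 0.2456, 0.35]
eef_rot: [3.139, -0.001, 3.132]
force: [1.0, -0.2, 0.1]
finger_gap: 0.003
gripper_force: 0.0
```

View pics/p7.png

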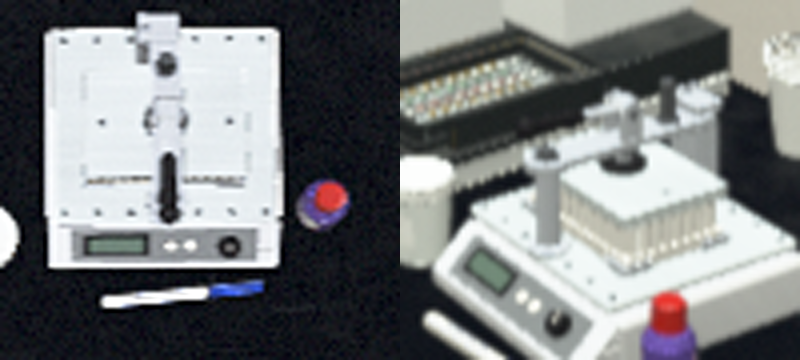

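```bash
python3 - <<'E'
from fit import *
b=grab_frame("side")[:,:,::-1]; a=grab_frame("top")[:,:,::-1]
cv2.imwrite("pics/p8.png",np.hstack([cv2.resize(b[200:245,265:325],(400,300),interpolation=cv2.INTER_CUBIC),cv2.resize(a[170:230,270:330],(300,300),interpolation=cv2.INTER_CUBIC)]))
for l in (0.8,.9,1):
  m=model([.5558,-.1402,-.005,0,l]); print(l,m["ball"].round(3),proj("side",m["ball"]).round(1),proj("top",m["ball"]).round(1))
for k in("piv","pegtop","keep","hinge"): print(k,proj("side",m[k]).round(1),proj("top",m[k]).round(1))
E
```

```text
0.8 [ 0.477 -0.14   0.181] [[271.2 216.2]] [[301.7 221.9]]
0.9 [ 0.475 -0.14   0.173] [[270.7 218.9]] [[301.6 222.8]]
1 [ 0.474 -0.14   0.165] [[270.4 221.7]] [[301.5 223.5]]
piv [[275.3 228. ]] [[301.1 219.5]]
pegtop [[305.4 208.7]] [[300.5 184.5]]
keep [[313.5 214. ]] [[300.  177.1]]
hinge [[294.2 216.8]] [[300.7 198. ]]
```

View pics/p8.png

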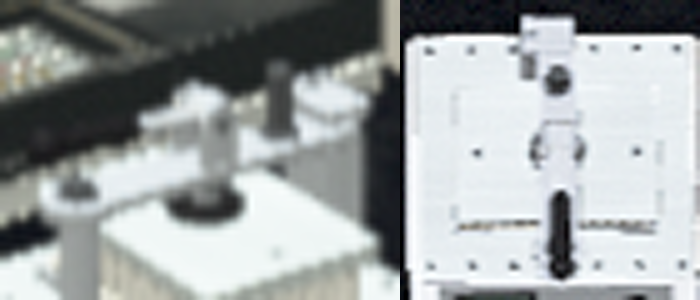

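```bash
python3 -c "
from cell import *
print(close_job())"
```

```text
the job is handed in; nothing more can be done
None
```

The job is handed in at about 14 s of robot time. The strap was pushed round to a firm stop in the keeper (11 N), and then the cam lever was pressed down to its stop (25 N). The last pictures show the lever down, the foot lowered onto the cover, and the bottle, cup and marker beside the shaker apparently where they were; the arm is drawn back and touching nothing.

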